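Check the moisture meter, then hold it on the marked oak board

ROBOT

A 6-joint arm with a two-finger parallel gripper is mounted at the origin on the work surface. World frame = base frame: x ahead of the robot, y to its left, z up, the work surface at z = 0. Lengths are in m, angles in rad, forces in N, time in s.
With the tool pointing down it reaches from about 0.35 to 0.85 m from the base axis. Payload 8.1 kg.
Tool frame: the origin (TCP) lies on the centre line of the jaws, within the pads' length; the fingertips stand robot.tip_reach ahead of it and the grasp point (between the pads) lies 5 mm behind it (robot.tip_reach is the distance from the TCP to the fingertips, in m); z points along the fingers, y is the direction in which the jaws open and shut (so a half turn about z gives the same grasp; the last joint's range is limited). The gripper opens to 93 mm and grips with 3 to 60 N. Pads are 15 mm wide; open, the fingers measure 128 mm over their backs; the gripper's body (75 mm by 188 mm) begins 65 mm behind the grasp point.
Start: joints at [-1.357, 0.13, 1.488, -0, 1.523, -0.085], TCP at [0.177, -0.573, 0.233] pointing down, gripper open.
Joint ranges: [-2.96, 2.96], [-0.89, 2.26], [0.02, 2.5], [-1.34, 4.48], [0, 2.73], [-2.66, 2.66]. Speed limits (rad/s): [2.39, 2.39, 2.79, 3.14, 3.14, 3.14].

INTERFACE

Orientations are given as a rotation vector (axis times angle).
In Python, from plant import sensors, read_camera, robot gives the robot as it stands.
- The arm moves only by the tool play_rows, never from a script. Its argument "series" is a list that holds one entry, the list of rows, each a list of 5 numbers: the closure, from -1 (fully open) to 1 (shut), then the shift along the world's x, y, z in m, then the turn about the world's z in rad. A call has 1 to 8 rows; each row is the pose to reach, as a shift and turn from the pose commanded when the call began; what a row does not reach only later rows make up. A row lasts 1/10 s, in which the tool goes at most 50 mm and 8.59 degrees, less where a joint would pass 70% of its speed; a pose out of reach is approached as far as the arm can. A call with a gripper value outside its range is refused whole. The fingers move at their own pace and stop on an object; "force" is the grip in N (left out, the last holds). Time passes only in rows, so rows that repeat a pose let the fingers close. It gives the time, the measured TCP pose, the force and the opening at its end, in the units of the state.
- sensors.read_state(): the state, without advancing time (a new reading comes with each control period).
- read_camera(name): name is "side" or "top"; returns a dict with "color" (400x640x3 uint8, red, green, blue), "range_z" (400x640 float32, m along the optical axis (not along the pixel's ray), 0 where there is no reading), "intrinsics" (3x3 intrinsics, pixels), "rvec" (rotation vector, rad) and "tvec" (3), from world to camera coordinates, as OpenCV has them. Camera axes: x right, y down, z forward; pixel columns grow to the right and rows downward; lengths in m; the calibration is good to about 2 mm. A picture is of the moment at which its call begins.
- robot.close_job(): hands the job in, once; it reports no verdict.
The state is a dict: "t": time; "q": joint angles; "dq": joint speeds; "joint_torque": joint torques, N m; "tool_pos": TCP position; "orientation": TCP orientation; "force": force on the tool from outside, world axes, zero at the start; "wrist_torque": the same for the moment, N m; "opening": finger opening in m.
Only numpy, scipy, OpenCV 4.12 (cv2) and the standard library are available. Lean on these libraries where they do the work, as an engineer would, in place of code of your own. Each camera call takes 0.05 s, during which the arm holds its last target.

TASK

Take the yellow moisture meter out of its dock and first check it on the grey check block: stand it upright with one pin on each brass contact, push down gently until its sprung head is about half way in (roughly 6 N) and keep it there for two seconds. Then read the oak board in the same way: meter upright, both pins inside the red crayon ring and in line with the grain (the board's length), head gently pushed about half way in - and finish like that, still holding the meter pressed there, not putting it down or letting go. Do not lean hard on the meter, and leave the board, the check block and the other bench tools where they lie.

Things in the scene. Friction and masses are not known exactly. Their poses are not given: they have to be found in the camera images.
- meter: yellow moisture meter, loose, 0.15 to 0.3 kg: case 26 (x) by 44 (y) by 112 mm (z), black rubber on its two y faces, 44 mm apart (grip it by these), display on its +x face, sprung black head with two steel pins underneath. Origin: centre of the case's underside; z up the case, away from the pins; y along the line through both pins. Starts upright in the dock, pins down
- meter_grip (a point): the best place to grip the meter: on the case's middle line, 88 mm above its underside, 24 mm below its top, 60 mm above the dock's sleeve at the start; axes as meter
- meter_tip (a point): midpoint between the two pin tips, which lie 12 mm to either side of it along y; 26 mm below the underside of the case when the head is out, 114 mm below meter_grip. It moves with the sprung head; axes as meter. The pins are 4 mm thick and 9 mm long, below a head 16 mm by 32 mm
- meter_head (a joint): how far the sprung head is pushed into the case, in m: 0 fully out, 0.010 fully in against a hard stop. The spring needs about 2.1 N to start moving and 0.7 N more for each mm (5.6 N at half way, 9 N fully in)
- dock: grey dock, fixed: black foot 100 x 100 x 10 mm, sleeve 42 (x) by 60 mm (y), its top 68 mm above the bench. Origin: centre of the underside. The meter stands on a ledge 40 mm up, the lowest 28 mm of its case in the sleeve with 2 mm play, axes as the dock's; it pulls straight up and must rise 60 mm for the pins to clear. Left or right of the board
- check_block: the check block: a loose grey resin block 70 mm (x) by 100 mm (y) by 22 mm high, 0.35 kg, with two brass contact plates flush in its top. Origin: centre of the underside
- check_contacts (a point): point half-way between the two brass contacts, on the block's top face. The plates lie along the block's y, one on either side, each 26 mm (x) by 20 mm (y), centres 26 mm apart, 6 mm gap; one pin goes on each, so the meter's y runs along this y (either way round)
- board: the loose oak board lying flat: 360 mm (x, the grain) by 150 mm (y) by 27 mm thick, about 1 kg. Origin: centre of the underside; x along its length and grain
- board_mark (a point): centre of the red crayon ring (44 mm across) on the board's top face, 27 mm above the bench, 50 mm from the board's middle towards its -x end, on its middle line; axes as board. The meter's y must run along this x (either way round)
- mallet: a wooden joiner's mallet lying on the bench, head 60 x 120 x 76 mm, 260 mm long (bystander)
- tape_measure: a black and orange tape measure, 72 x 38 x 64 mm, standing on the bench (bystander)
- try_square: a try square lying on the bench, wooden stock 115 mm, steel blade 150 mm (bystander)
Mind the look-alikes: they are no part of the job. Of the things like the dock, leave any that is pink; of the rest the smaller one is meant.

How it is judged:
On the way:
1. the meter, held upright, rests with one pin on each contact of the check block, its head pushed part way in, for 1.5 s (horizontal distance between meter_tip and check_contacts below 0.009 m and angle between the y axis of meter_tip and the y axis of check_contacts, either way round below 0.26 rad and angle between meter_tip's own z axis and vertical below 0.14 rad and value of joint meter_head between 0.0015 and 0.0088 m and contact force between meter and check_block between 2 and 12 N and contact force between meter and the fingers above 2 N), for 1.5 s.
At the end, for the whole second after the job is handed in: the meter is still gripped and pressed on the board: pin midpoint within 10 mm of the ring's centre, pins within 0.2 rad of the grain, meter within 0.14 rad of upright, head pushed in by 1.5 to 8.8 mm, 2 to 12 N on the board, meter at rest and touching neither dock nor check block (horizontal distance between meter_tip and board_mark below 0.01 m and angle between the y axis of meter_tip and the x axis of board_mark, either way round below 0.2 rad and angle between meter_tip's own z axis and vertical below 0.14 rad and value of joint meter_head between 0.0015 and 0.0088 m and contact force between meter and board between 2 and 12 N and contact force between meter and the fingers above 2 N and linear speed of meter below 0.02 m/s and contact force between meter and check_block below 0.1 N and contact force between meter and dock below 0.1 N); the arm keeps its last pose, push and grip.
It fails at once if the meter is pressed on the board or check block with more than 25 N (contact force between meter and board above 25 N or contact force between meter and check_block above 25 N).
It fails at once if the board or the check block is shifted by more than 20 mm (distance of any of board_mark, check_contacts from where it was at the start of the episode above 0.02 m).
It fails at once if the mallet, tape measure or try square is shifted by more than 20 mm (distance of any of mallet, tape_measure, try_square from where it was at the start of the episode above 0.02 m).
It also fails if it takes over 58 s, if anything falls off the work surface, if the arm or the gripper's body presses on something with over 40 N, if the wrist force passes 120 N, or if a joint passes its speed limit or range.

## Working session

There is one attempt and no reset: what is moved stays moved. The work goes in short steps, Python scripts to look and compute and a tool call to move; the robot and the scene stay as the last step left them, time stands still between calls to the robot, and variables do not carry over. Pictures are saved under pics/ and viewed, and the job is handed in when it is done.

Besides the shell and the picture viewer there is one more tool, called after "Request:" as name([rows], argument=value, ...), one row to a line, values as JSON. play_rows: Moves the arm, as the interface text tells. Its arguments: {"type":"object","properties":{"series":{"type":"array","items":{"type":"array","items":{"type":"array","items":{"type":"number"}}}},"force":{"type":"number"}},"required":["series"]}

```bash
ls; mkdir -p pics
cat > h.py <<'E'
import numpy as np,cv2
from plant import sensors,read_camera,robot
def cap(n,tag):
    c=read_camera(n); np.savez(f'pics/{tag}.npz',**c); cv2.imwrite(f'pics/{tag}.png',c['color'][:,:,::-1]); return c
def load(tag): return dict(np.load(f'pics/{tag}.npz'))
def cam(c):
    R=cv2.Rodrigues(c['rvec'])[0]; return R,np.array(c['tvec']).ravel()
def px(c,u,v,z=None):
    R,t=cam(c);K=c['intrinsics'];r=np.linalg.inv(K)@[u,v,1]
    if z is None: return R.T@(r*c['range_z'][int(v),int(u)]-t)
    o=-R.T@t;d=R.T@r; return o+d*(z-o[2])/d[2]
def proj(c,P): return cv2.projectPoints(np.float64(P).reshape(-1,1,3),c['rvec'],c['tvec'],c['intrinsics'],None)[0].reshape(-1,2)
def crop(c,name,u0,v0,u1,v1,s):
    cv2.imwrite(f'pics/{name}.png',cv2.resize(c['color'][v0:v1,u0:u1,::-1],None,fx=s,fy=s,interpolation=cv2.INTER_CUBIC))
E
python3 - <<'E'
from h import *
cap('top','t0');cap('side','s0');s=sensors.read_state();print(s, robot.tip_reach)
E
```

```text
pics
{'t': 0.1, 'q': array([-1.35737075e+00,  1.31101996e-01,  1.48916586e+00, -1.17674492e-05,
        1.52301391e+00, -8.54048926e-02]), 'dq': array([ 0.00163344, -0.00040244, -0.00292929,  0.00016113,  0.00014509,
        0.00145388]), 'joint_torque': array([ 6.30303784e-04, -5.61339962e+01, -4.93096054e+01,  7.72463134e-02,
        2.91420036e-02, -5.93741402e-05]), 'tool_pos': array([ 0.17655064, -0.57291793,  0.23168505]), 'orientation': array([-3.10492368e+00, -4.67407261e-01,  1.88044066e-04]), 'force': array([ 1.04563224,  0.3406794 , -0.107267  ]), 'wrist_torque': array([0.01318165, 0.00695163, 0.02147057]), 'opening': 0.09304760971852037} 0.014
```

View pics/t0.png

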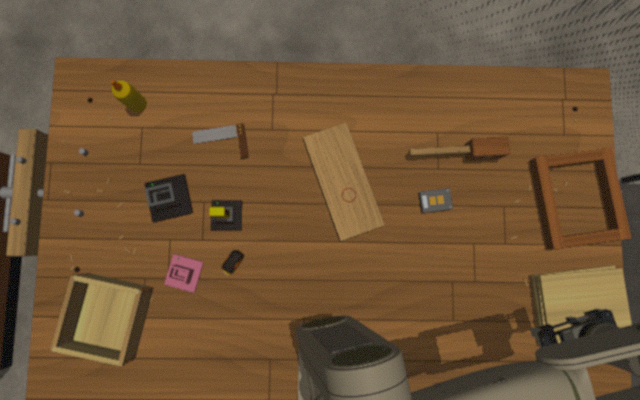

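View pics/s0.png

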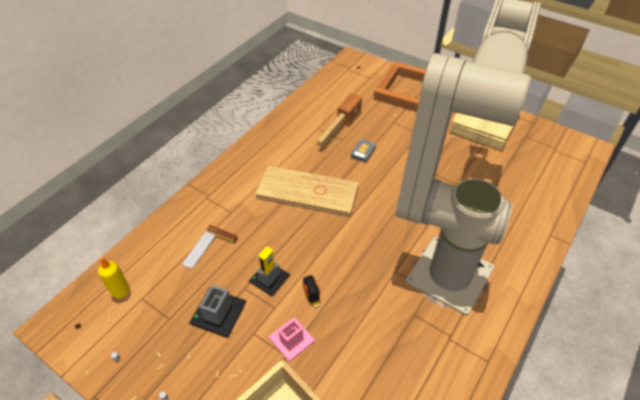

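The top image shows three dock-like things. The large grey one (168,197) is empty, the small grey one (225,215) holds the yellow meter, and the pink one (183,273) is excluded. The small grey one fits the description. The check block is near (436,201) and the ring near (348,195). I'll enlarge these to confirm.

Run:
```python
from h import *
c=load('t0');s=load('s0')
a=lambda c,u0,v0,w,h,k: cv2.resize(c['color'][v0:v0+h,u0:u0+w,::-1],None,fx=k,fy=k,interpolation=cv2.INTER_CUBIC)
cv2.imwrite('pics/m1.png',np.vstack([np.hstack([a(c,140,165,120,80,3.3333),a(c,400,165,120,80,3.33333)])[:266],np.hstack([a(s,190,235,120,100,3.33333),a(s,320,120,120,100,3.33333)])]))
cv2.imwrite('pics/m2.png',a(c,295,115,100,130,4.5))
cv2.imwrite('pics/m3.png',a(c,410,180,55,40,14))
R,t=cam(c);print(-R.T@t,R,c['intrinsics'])
for n,u,v in [('dock foot',236,225),('meter top',217,212),('block',428,201),('ring',348,195),('board',370,225)]: print(n,px(c,u,v))
```

```text
[0.37295789 0.07945217 1.36413149] [[ 0.01187687 -0.99975417  0.01872267]
 [-0.99351923 -0.01391541 -0.1128091 ]
 [ 0.1130419  -0.01726151 -0.99344027]] [[418.20968652   0.         316.63922489]
 [  0.         418.20968652 201.21757045]
 [  0.           0.           1.        ]]
dock foot [0.44636561 0.31585863 0.00638219]
meter top [0.47555669 0.34696209 0.15035428]
block [ 0.53140004 -0.30533924  0.02244366]
ring [ 0.54655346 -0.0446707   0.02833064]
board [ 0.45062126 -0.11533267  0.02984869]
```

View pics/m1.png

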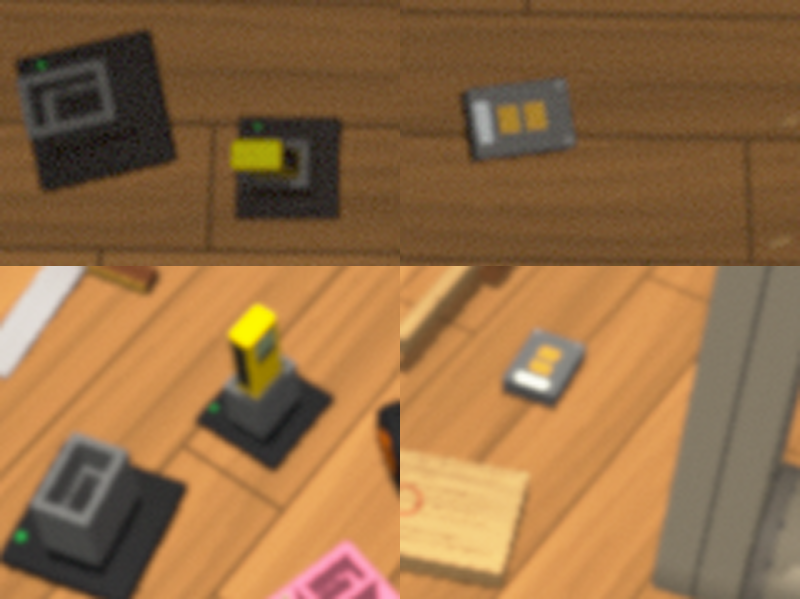

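View pics/m2.png

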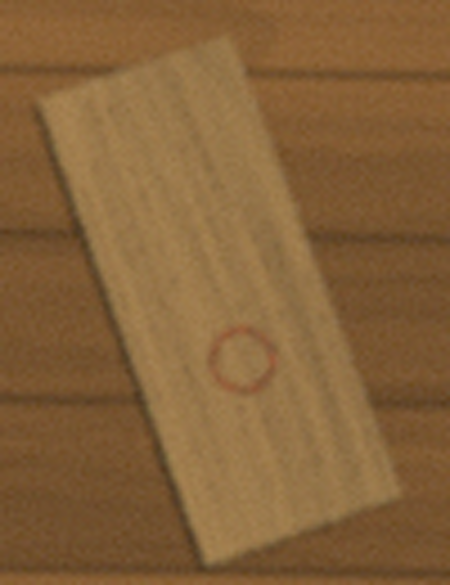

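View pics/m3.png

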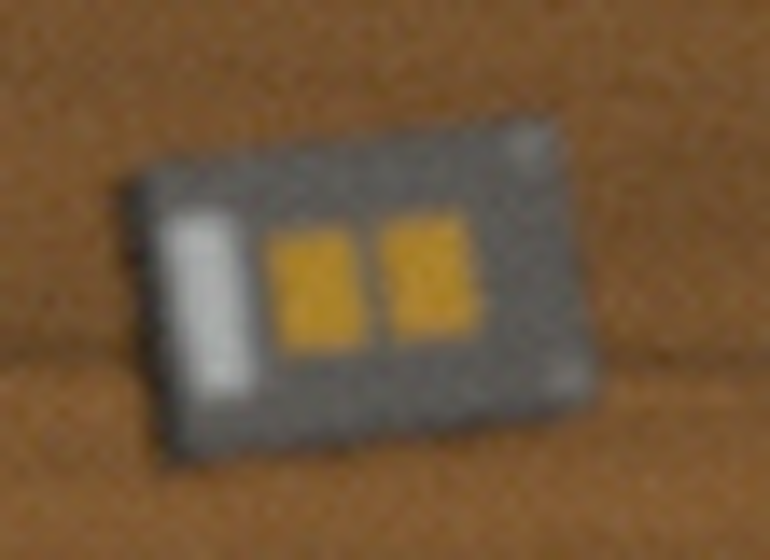

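Run:
```python
from h import *
c=load('t0')
def P(pts,k,u0,v0,z): return np.array([px(c,(x+.5)/k-.5+u0,(y+.5)/k-.5+v0,z) for x,y in pts])
r=np.degrees
def ang(d): return r(np.arctan2(d[1],d[0]))
b=P([(40,100),(205,565),(232,38),(400,495)],4.5,295,115,.027)
print('board',np.round(b,4).tolist(),ang(b[0]-b[1]),ang(b[2]-b[3]),np.linalg.norm(b[0]-b[1]),np.linalg.norm(b[0]-b[2]),'mid',b.mean(0))
m=P([(242,359)],4.5,295,115,.027)[0];print('ring',m,np.linalg.norm(m-b.mean(0)))
k=P([(319,292),(430,276)],14,410,180,.022);print('contacts',k,k.mean(0),ang(k[0]-k[1]),np.linalg.norm(k[0]-k[1]))
q=P([(140,165),(550,120),(592,380),(180,455)],14,410,180,.022);print(q.mean(0),ang(q[0]-q[1]),ang(q[3]-q[2]))
f=P([(237,118),(340,118),(340,218),(237,218)],10/3,140,165,.010);print('foot',f,f.mean(0),ang(f[0]-f[1]),ang(f[3]-f[2]))
t=P([(232,141),(281,141),(283,171),(232,171)],10/3,140,165,.152);print('top',t,t.mean(0))
# color-based top via depth
hsv=cv2.cvtColor(c['color'],cv2.COLOR_RGB2HSV);M=(hsv[...,1]>150)&(hsv[...,0]>22)&(hsv[...,0]<36)&(hsv[...,2]>90)
M[:, :200]=0;M[:,260:]=0;M[:180]=0;M[260:]=0
ys,xs=np.nonzero(M);W=np.array([px(c,x,y) for x,y in zip(xs,ys)]);W=W[W[:,2]>.14];print(len(W),W.mean(0),W.min(0),W.max(0))
rect=cv2.minAreaRect(np.float32([px(c,x,y,.152)[:2] for x,y in zip(xs,ys) if px(c,x,y)[2]>.14]));print(rect)
```

```text
board [[0.7366, 0.1018, 0.027], [0.4012, -0.0203, 0.027], [0.7855, -0.0379, 0.027], [0.4526, -0.1592, 0.027]] 19.992595073017377 20.011104234993446 0.3569304213258484 0.14798542555975047 mid [ 0.59396931 -0.0289053   0.027     ]
ring [ 0.54873377 -0.04604516  0.027     ] 0.04837384618847069
contacts [[ 0.53363571 -0.31961111  0.022     ]
 [ 0.53774022 -0.34559109  0.022     ]] [ 0.53568796 -0.3326011   0.022     ] 98.9778061217021 0.02630220724392041
[ 0.53668655 -0.33056497  0.022     ] 97.09731756331632 101.02144171908263
foot [[0.52604207 0.3995907  0.01      ]
 [0.52744709 0.29965476 0.01      ]
 [0.43013389 0.29653538 0.01      ]
 [0.428874   0.39567169 0.01      ]] [0.47812426 0.34786313 0.01      ] 90.8054770490636 90.72811432555179
top [[0.48979975 0.36953593 0.152     ]
 [0.49038317 0.32709443 0.152     ]
 [0.46424569 0.32440243 0.152     ]
 [0.46365779 0.36847108 0.152     ]] [0.4770216  0.34737597 0.152     ]
142 [0.47809333 0.34880777 0.14977599] [0.46420111 0.3277316  0.14013534] [0.49098274 0.37115492 0.15859944]
((0.47686558961868286, 0.3481108844280243), (0.026163648813962936, 0.04376789554953575), 0.7874782085418701)
```

Request:
play_rows([
  [[-1,0.27,0.27,0.03,-0.14],[-1,0.27,0.27,0.03,-0.28],[-1,0.27,0.27,0.03,-0.28],[-1,0.27,0.27,0.03,-0.28],[-1,0.27,0.27,0.03,-0.28],[-1,0.27,0.27,0.03,-0.28],[-1,0.27,0.27,0.03,-0.28],[-1,0.27,0.27,0.03,-0.28]],
], force=25)

```text
t: 0.9
tool_pos: [0.4484, -0.3007, 0.2626]
orientation: [-3.141, -0.032, -0.0]
force: [-0.3, -0.2, 0.7]
opening: 0.0932
```

Request:
play_rows([
  [[-1,0.03,0.648,0,0],[-1,0.03,0.648,0,0],[-1,0.03,0.648,0,0],[-1,0.03,0.648,0,0],[-1,0.03,0.648,0,0],[-1,0.03,0.648,0,0],[-1,0.03,0.648,0,0],[-1,0.03,0.648,0,0]],
])

```text
t: 1.7
tool_pos: [0.4646, 0.0982, 0.2625]
orientation: [3.141, 0.029, -0.0]
force: [1.1, -0.1, 0.9]
opening: 0.0928
```

Request:
play_rows([
  [[-1,0.012,0.248,0,0],[-1,0.012,0.248,0,0],[-1,0.012,0.248,0,0],[-1,0.012,0.248,0,0],[-1,0.012,0.248,0,0],[-1,0.012,0.248,0,0],[-1,0.012,0.248,0,0],[-1,0.012,0.248,0,0]],
])

```text
t: 2.5
tool_pos: [0.4771, 0.3433, 0.2623]
orientation: [3.141, 0.029, -0.001]
force: [1.4, 0.8, 0.4]
opening: 0.0926
```

Run:
```python
from h import *
c=cap('side','s1'); s=sensors.read_state();print(s['tool_pos'],s['orientation'],s['q'])
print(proj(c,[s['tool_pos'],[.477,.348,.152]]))
crop(c,'s1c',180,140,380,300,4)
```

```text
[0.47733663 0.34295491 0.26262524] [ 3.14104522e+00  2.76060375e-02 -2.50429610e-05] [ 5.36022136e-01  8.68615478e-02  1.48054953e+00 -3.60234003e-04
  1.57440975e+00  2.08924004e+00]
[[264.40460594 228.73909675]
 [266.63438562 251.77156512]]
```

View pics/s1c.png

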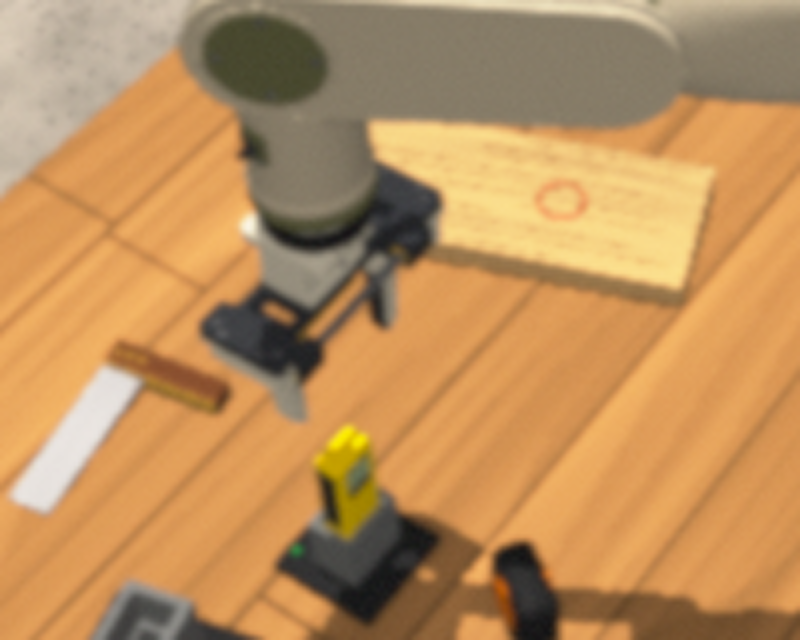

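The gripper is above the meter with the jaws straddling its y faces, and the predicted top at (346,447) in the crop matches the yellow top. I'll descend.

Request:
play_rows([
  [[-1,0,0.005,-0.03,0],[-1,0,0.005,-0.06,0],[-1,0,0.005,-0.09,0],[-1,0,0.005,-0.115,0],[-1,0,0.005,-0.139,0],[-1,0,0.005,-0.139,0],[-1,0,0.005,-0.139,0]],
])

```text
t: 3.25
tool_pos: [0.4774, 0.3481, 0.1243]
orientation: [3.141, 0.027, -0.0]
force: [-0.4, -0.3, 0.4]
opening: 0.0927
```

Run:
```python
from h import *
c=cap('side','s2'); s=sensors.read_state();print(s['tool_pos'],s['orientation'],s['force'])
crop(c,'s2c',200,170,340,290,5)
```

```text
[0.47814889 0.34877498 0.12540961] [-3.14051095e+00 -2.76272616e-02 -2.79108826e-03] [-0.03714555 -0.13298823  0.6519614 ]
```

View pics/s2c.png

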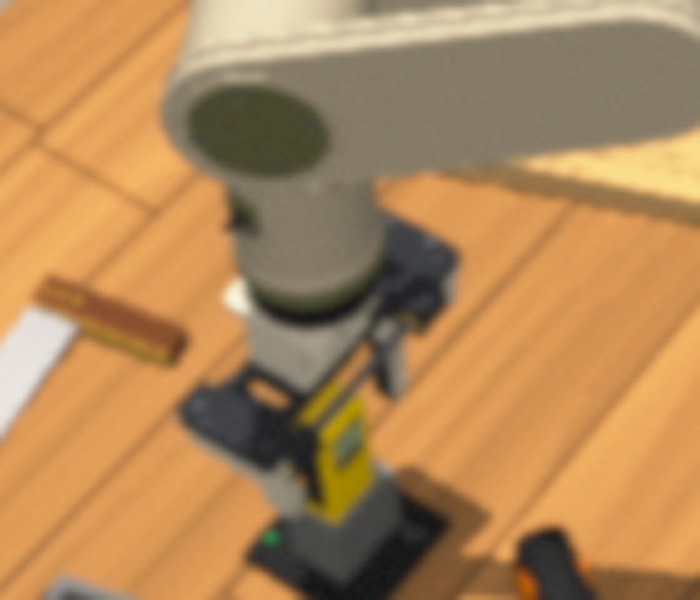

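The meter stands between the open fingers and nothing is touching. I'll close the gripper.

Request:
play_rows([
  [[1,0,0,-0.001,0],[1,0,0,-0.001,0],[1,0,0,-0.001,0],[1,0,0,-0.001,0],[1,0,0,-0.001,0],[1,0,0,-0.001,0],[1,0,0,-0.001,0],[1,0,0,-0.001,0]],
], force=25)

```text
t: 4.1
tool_pos: [0.4771, 0.3493, 0.1226]
orientation: [-3.141, -0.03, 0.0]
force: [0.0, 0.9, -0.5]
opening: 0.0441
```

Request:
play_rows([
  [[1,0,0,0.01,0],[1,0,0,0.025,0],[1,0,0,0.045,0],[1,0,0,0.065,0],[1,0,0,0.085,0],[1,0,0,0.105,0],[1,0,0,0.12,0],[1,0,0,0.12,0]],
])

```text
t: 4.9
tool_pos: [0.4785, 0.35, 0.2465]
orientation: [-3.139, -0.03, -0.008]
force: [-0.1, 0.6, -2.7]
opening: 0.0437
```

Run:
```python
from h import *
c=cap('side','s3'); s=sensors.read_state();print(s['tool_pos'],s['orientation'],s['force'],s['opening'])
p=s['tool_pos'];print(proj(c,[p+[0,0,.029],p-[0,0,.083],p-[0,0,.109]]))
crop(c,'s3c',200,140,340,260,5)
```

```text
[0.47789779 0.34960108 0.24447282] [-3.13983299 -0.02945552 -0.00428803] [ 0.11174063  0.99319418 -3.00612466] 0.0440692331930206
[[262.47278805 227.88644891]
 [265.81265503 250.21616014]
 [266.53533464 255.04785764]]
```

View pics/s3c.png

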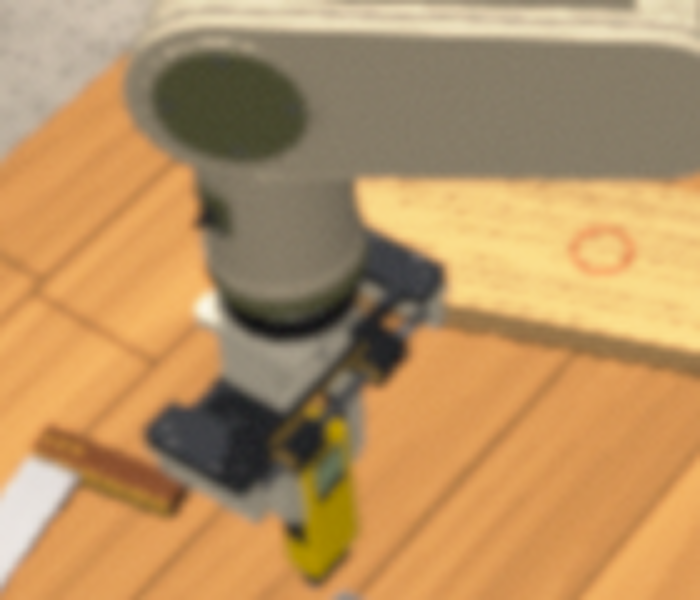

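Request:
play_rows([
  [[1,0.003,-0.03,0.01,0],[1,0.006,-0.07,0.01,0],[1,0.01,-0.115,0.01,0.02],[1,0.013,-0.16,0.01,0.04],[1,0.017,-0.205,0.01,0.07],[1,0.02,-0.25,0.01,0.09],[1,0.025,-0.295,0.01,0.11],[1,0.029,-0.34,0.01,0.138]],
])

```text
t: 5.75
tool_pos: [0.5053, 0.0074, 0.2513]
orientation: [-3.132, -0.247, 0.003]
force: [1.1, 0.5, -1.5]
opening: 0.0442
```

Request:
play_rows([
  [[1,0.003,-0.045,0,0],[1,0.006,-0.09,0,0],[1,0.01,-0.135,0,0],[1,0.013,-0.18,0,0],[1,0.017,-0.225,0,0],[1,0.02,-0.27,0,0],[1,0.025,-0.305,0,0],[1,0.028,-0.325,0,0]],
])

```text
t: 6.55
tool_pos: [0.533, -0.3185, 0.2505]
orientation: [-3.131, -0.242, 0.004]
force: [0.1, 0.2, -2.5]
opening: 0.0442
```

Request:
play_rows([
  [[1,0,-0.015,0,0],[1,0,-0.015,0,0],[1,0,-0.015,0,0]],
])

```text
t: 6.85
tool_pos: [0.5339, -0.33, 0.2518]
orientation: [-3.131, -0.246, 0.001]
force: [0.4, 0.1, -2.7]
opening: 0.0438
```

Run:
```python
from h import *
c=cap('side','s4');d=cap('top','t4'); s=sensors.read_state();print(s['tool_pos'],s['orientation'],s['force'],s['opening'],s['t'])
p=s['tool_pos'];print(proj(c,[p+[0,0,.029],p-[0,0,.083],p-[0,0,.109]]),proj(d,p),proj(c,[.5357,-.3326,.022]))
crop(c,'s4c',320,60,440,180,5)
```

```text
[ 0.53426297 -0.32956385  0.25251199] [-3.13119057e+00 -2.47688946e-01  2.09986895e-04] [-0.14720541 -0.13086873 -1.21942971] 0.04411986226948681 6.95
[[367.89808729  96.37104026]
 [365.85525119 120.18462219]
 [365.40693098 125.41074391]] [[461.03233098 190.41923304]] [[363.5160196  147.90214967]]
```

View pics/s4c.png

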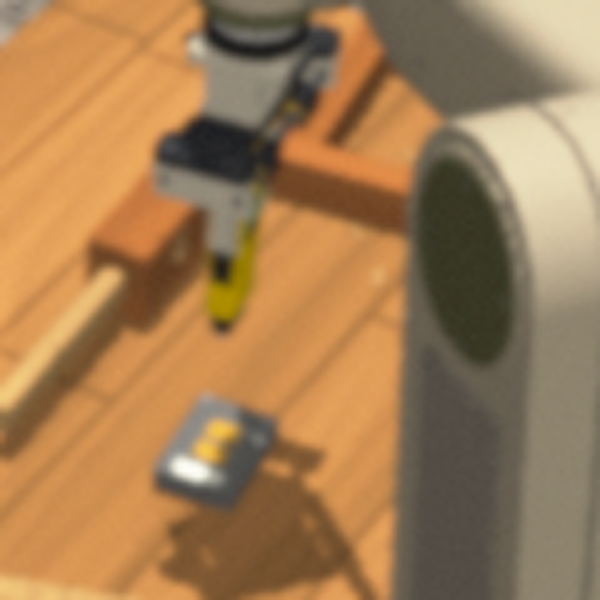

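View pics/t4.png

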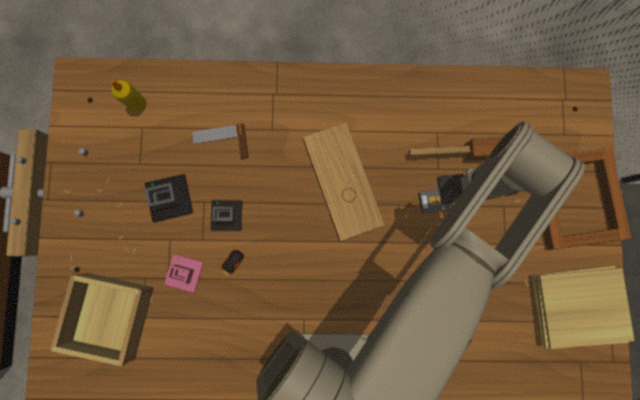

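```bash
cat >> h.py <<'E'
from scipy.spatial.transform import Rotation as Ro
def wire(c,s,name,box,k,tilt=0,dz=0,col=(255,0,0)):
    u0,v0,u1,v1=box
    im=cv2.resize(c['color'][v0:v1,u0:u1,::-1],None,fx=k,fy=k,interpolation=cv2.INTER_CUBIC)
    raw=im.copy()
    yd=Ro.from_rotvec(s['orientation']).as_matrix()[:,1];yd[2]=0;yd/=np.linalg.norm(yd)
    z=np.array([0,0,1.]);x=np.cross(yd,z)
    A=np.stack([x,yd,z],1)@Ro.from_rotvec([0,tilt,0]).as_matrix()
    g=s['tool_pos']+[0,0,.005]
    def L(pts,cc):
        P=(proj(c,[g+A@np.array(p)+[0,0,dz] for p in pts])+.5-[u0,v0])*k-.5
        for a,b in zip(P[:-1],P[1:]): cv2.line(im,tuple(int(round(q)) for q in a),tuple(int(round(q)) for q in b),cc,1,cv2.LINE_AA)
    for zz in(-.088,.024): L([(i*.013,j*.022,zz) for i,j in((1,1),(1,-1),(-1,-1),(-1,1),(1,1))],col)
    for i,j in((1,1),(1,-1),(-1,-1),(-1,1)): L([(i*.013,j*.022,-.088),(i*.013,j*.022,.024)],col)
    for j in(1,-1): L([(0,j*.012,-.105),(0,j*.012,-.114)],(0,0,255))
    cv2.imwrite(f'pics/{name}.png',np.hstack([raw,im]))
E
python3 - <<'E'
from h import *
c=load('s4');s=sensors.read_state();wire(c,s,'w4',(345,80,385,135),10)
E
```

```text
(no output)
```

View pics/w4.png

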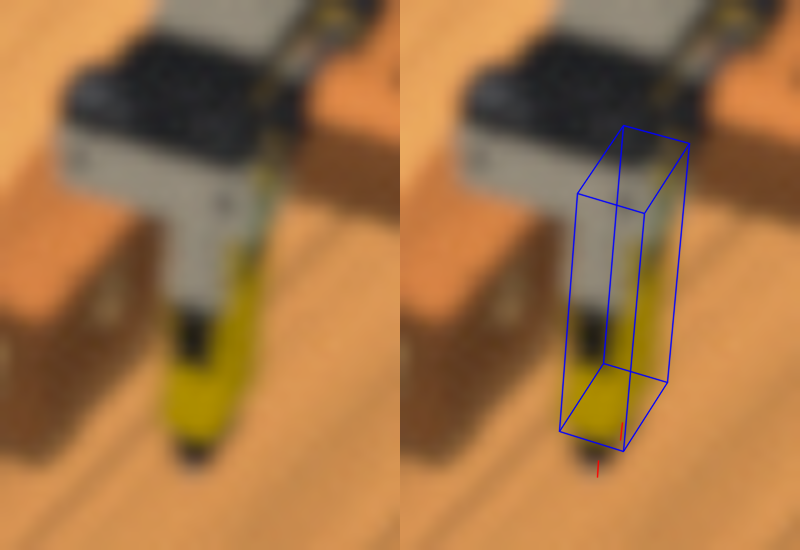

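Request:
play_rows([
  [[1,0.0015,-0.003,-0.02,0],[1,0.0015,-0.003,-0.045,0],[1,0.0015,-0.003,-0.07,0],[1,0.0015,-0.003,-0.09,0],[1,0.0015,-0.003,-0.105,0],[1,0.0015,-0.003,-0.112,0],[1,0.0015,-0.003,-0.112,0]],
])

```text
t: 7.65
tool_pos: [0.5354, -0.333, 0.1399]
orientation: [-3.131, -0.247, 0.002]
force: [0.3, 0.6, -2.7]
opening: 0.0438
```

Run:
```python
from h import *
c=cap('side','s5');d=cap('top','t5'); s=sensors.read_state();print(s['tool_pos'],s['orientation'],s['force'],s['opening'],s['t'])
wire(c,s,'w5',(345,100,385,160),10)
wire(d,s,'w5t',(405,170,485,220),5)
```

```text
[ 0.53624233 -0.33398805  0.14182307] [3.13094092e+00 2.46398146e-01 1.86689203e-03] [-0.7762091   0.21863479 -2.09121332] 0.04374647807262319 7.75
```

View pics/w5.png

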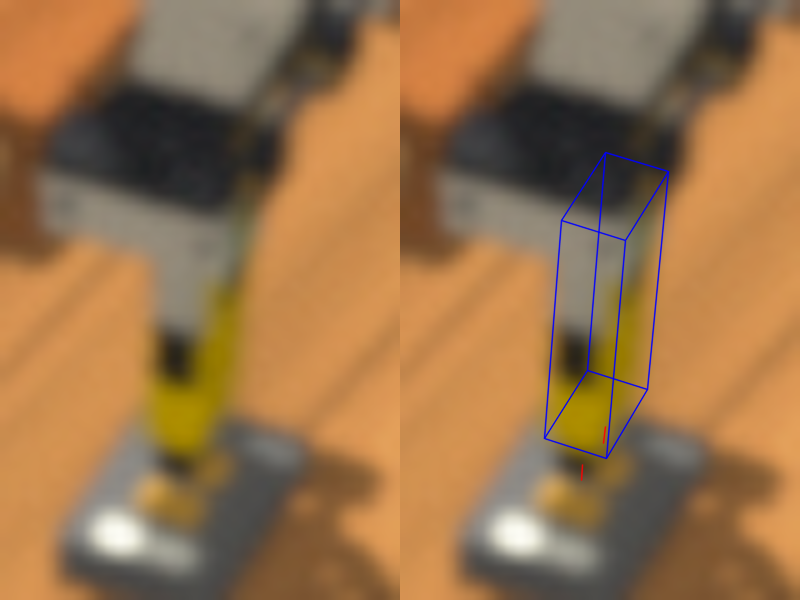

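View pics/w5t.png

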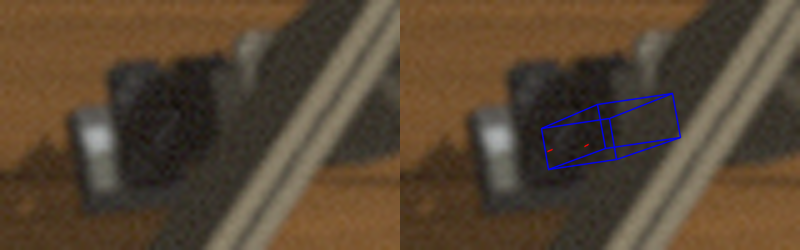

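Request:
play_rows([
  [[1,0,0.0005,-0.003,0],[1,0,0.0005,-0.006,0],[1,0,0.0005,-0.008,0],[1,0,0.0005,-0.0095,0],[1,0,0.0005,-0.0105,0],[1,0,0.0005,-0.0105,0],[1,0,0.0005,-0.0105,0]],
])

```text
t: 8.45
tool_pos: [0.5357, -0.3333, 0.1304]
orientation: [3.132, 0.246, 0.0]
force: [-1.1, 0.6, 0.6]
opening: 0.0435
```

Request:
play_rows([
  [[1,0,0,-0.001,0],[1,0,0,-0.002,0],[1,0,0,-0.003,0],[1,0,0,-0.003,0],[1,0,0,-0.003,0]],
])

```text
t: 8.95
tool_pos: [0.5358, -0.3334, 0.1274]
orientation: [3.132, 0.246, 0.0]
force: [-1.0, 1.0, 1.8]
opening: 0.044
```

Run:
```python
from h import *
c=cap('side','s6'); s=sensors.read_state();print(s['tool_pos'],s['orientation'],s['force'],s['opening'],s['t'])
wire(c,s,'w6',(345,105,385,165),10)
```

```text
[ 0.5357501  -0.33337868  0.12733922] [3.13181053e+00 2.46061134e-01 3.59895990e-04] [-0.97720068  1.95569929  2.2264921 ] 0.04379078687464997 9.0
```

View pics/w6.png

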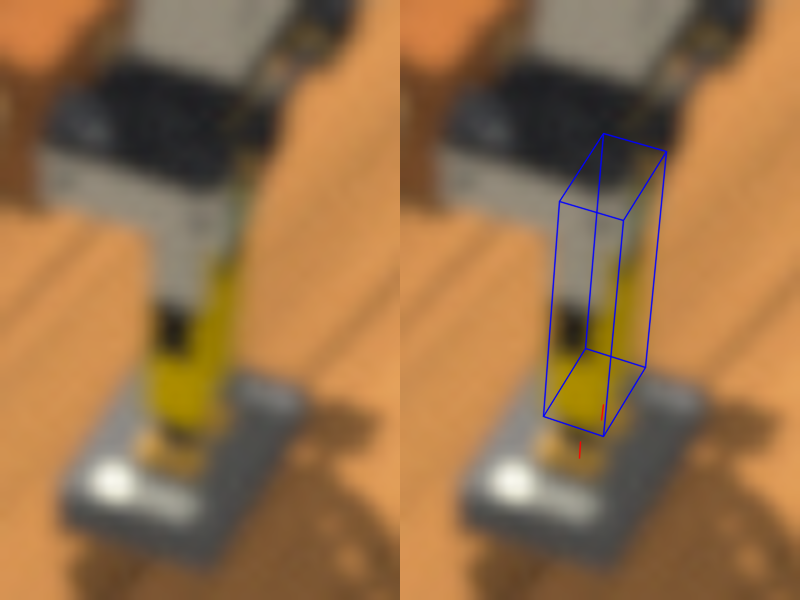

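Request:
play_rows([
  [[1,0,0,-0.0012,0],[1,0,0,-0.0012,0],[1,0,0,-0.0012,0],[1,0,0,-0.0012,0],[1,0,0,-0.0012,0],[1,0,0,-0.0012,0],[1,0,0,-0.0012,0],[1,0,0,-0.0012,0]],
])

```text
t: 9.8
tool_pos: [0.5357, -0.3334, 0.126]
orientation: [3.132, 0.246, 0.0]
force: [-1.0, 1.5, 3.0]
opening: 0.044
```

Request:
play_rows([
  [[1,0,0,0,0],[1,0,0,0,0],[1,0,0,0,0],[1,0,0,0,0],[1,0,0,0,0],[1,0,0,0,0],[1,0,0,0,0],[1,0,0,0,0]],
])

```text
t: 10.6
tool_pos: [0.5357, -0.3334, 0.126]
orientation: [3.132, 0.246, 0.0]
force: [-1.5, 1.4, 3.0]
opening: 0.0438
```

Request:
play_rows([
  [[1,0,0,0,0],[1,0,0,0,0],[1,0,0,0,0],[1,0,0,0,0],[1,0,0,0,0],[1,0,0,0,0],[1,0,0,0,0],[1,0,0,0,0]],
])

```text
t: 11.4
tool_pos: [0.5357, -0.3333, 0.126]
orientation: [3.132, 0.246, 0.0]
force: [-0.1, 1.3, 2.5]
opening: 0.0439
```

Run:
```python
from h import *
c=cap('side','s7');d=cap('top','t7'); s=sensors.read_state();print(s['tool_pos'],s['orientation'],s['force'],s['opening'],s['t'])
wire(c,s,'w7',(335,95,395,165),6.6)
```

```text
[ 0.53565353 -0.33332731  0.12594047] [3.13192838e+00 2.46097105e-01 2.58002828e-05] [-0.56972143 -0.35904197  3.33981071] 0.04396471273906437 11.5
```

View pics/w7.png

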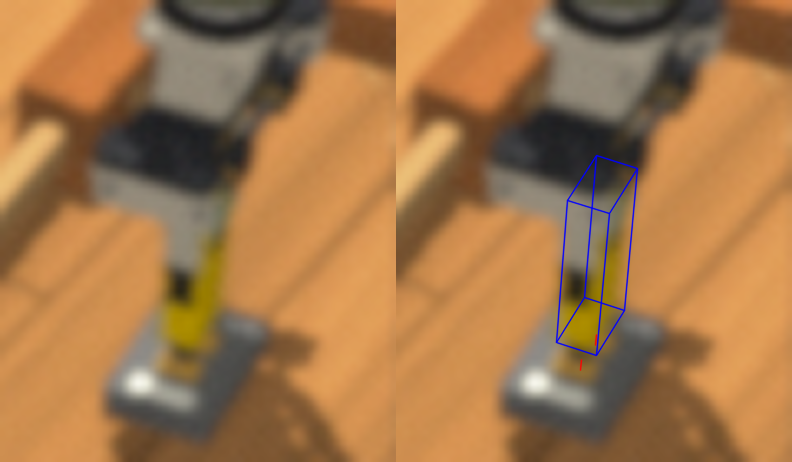

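Request:
play_rows([
  [[1,0,0,0,0],[1,0,0,0,0],[1,0,0,0.005,0],[1,0,0,0.02,0],[1,0,0,0.045,0],[1,0,0,0.07,0],[1,0,0,0.09,0],[1,0,0,0.1,0]],
])

```text
t: 12.3
tool_pos: [0.5363, -0.3338, 0.2291]
orientation: [3.13, 0.246, 0.004]
force: [0.9, -0.0, -2.6]
opening: 0.0437
```

Request:
play_rows([
  [[1,0.001,0.015,0,0.1],[1,0.002,0.035,0,0.22],[1,0.003,0.055,0,0.34],[1,0.004,0.075,0,0.46],[1,0.005,0.095,0,0.58],[1,0.006,0.115,0,0.7],[1,0.007,0.135,0,0.82],[1,0.008,0.155,0,0.94]],
])

```text
t: 13.1
tool_pos: [0.5431, -0.1773, 0.2255]
orientation: [-2.676, -1.644, 0.001]
force: [0.6, 0.0, -3.2]
opening: 0.0441
```

Request:
play_rows([
  [[1,0.001,0.02,0,0.12],[1,0.002,0.04,0,0.24],[1,0.003,0.06,0,0.36],[1,0.004,0.08,0,0.48],[1,0.005,0.1,0,0.6],[1,0.005,0.115,0,0.72],[1,0.005,0.127,0,0.823],[1,0.005,0.132,0,0.823]],
])

```text
t: 13.9
tool_pos: [0.5482, -0.0452, 0.2255]
orientation: [-1.798, -2.575, 0.0]
force: [-0.6, -0.1, -2.0]
opening: 0.044
```

Request:
play_rows([
  [[1,0,0,0,0],[1,0,0,0,0],[1,0,0,0,0]],
])

```text
t: 14.2
tool_pos: [0.5486, -0.047, 0.2258]
orientation: [-1.805, -2.571, 0.0]
force: [-1.1, 1.0, -2.3]
opening: 0.0438
```

Run:
```python
from h import *
c=cap('side','s8');d=cap('top','t8'); s=sensors.read_state();print(s['tool_pos'],s['orientation'],s['force'],s['opening'],s['t'])
y=Ro.from_rotvec(s['orientation']).as_matrix()[:,1];print(np.degrees(np.arctan2(y[1],y[0])))
print(proj(c,[.5487,-.046,.027]))
crop(c,'s8',260,80,400,220,4.5)
```

```text
[ 0.54860985 -0.04694219  0.22588052] [-1.80414808e+00 -2.57184151e+00  2.69088574e-04] [ 0.00718177 -0.4414465  -2.31239412] 0.04431179398178113 14.3
19.90064240204967
[[320.44548281 189.65621764]]
```

View pics/s8.png

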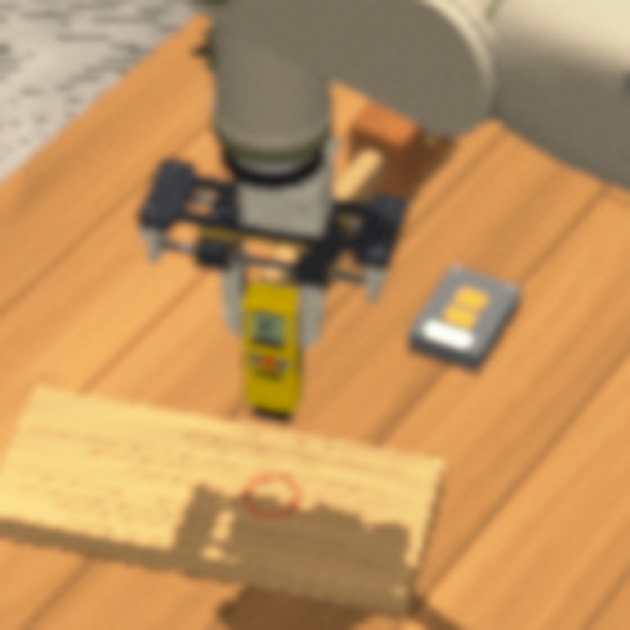

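View pics/t8.png

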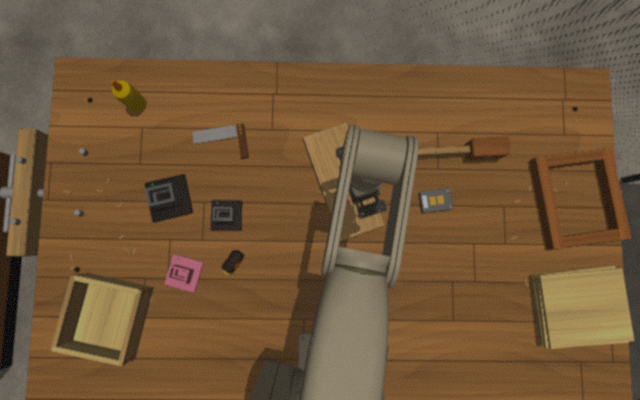

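The ring at side crop (272,494) maps to (320.5,189.7), which matches the prediction of (320.4,189.7). The meter hangs straight above it and the block hasn't moved. I'll go down.

Request:
play_rows([
  [[1,0,0.001,-0.02,0],[1,0,0.001,-0.04,0],[1,0,0.001,-0.06,0],[1,0,0.001,-0.072,0],[1,0,0.001,-0.081,0],[1,0,0.001,-0.084,0],[1,0,0.001,-0.084,0]],
])

```text
t: 15.0
tool_pos: [0.5487, -0.0454, 0.142]
orientation: [-1.802, -2.573, -0.0]
force: [-0.2, 0.5, -2.0]
opening: 0.044
```

Run:
```python
from h import *
c=cap('side','s9');s=sensors.read_state();print(s['tool_pos'],s['orientation'],s['force'],s['opening'],s['t'])
wire(c,s,'w9',(300,140,340,200),10)
```

```text
[ 0.54906654 -0.04545118  0.14260525] [1.80170139e+00 2.57264792e+00 5.61715625e-04] [-0.09239984  0.18447065 -1.65426101] 0.04391932338674207 15.05
```

View pics/w9.png

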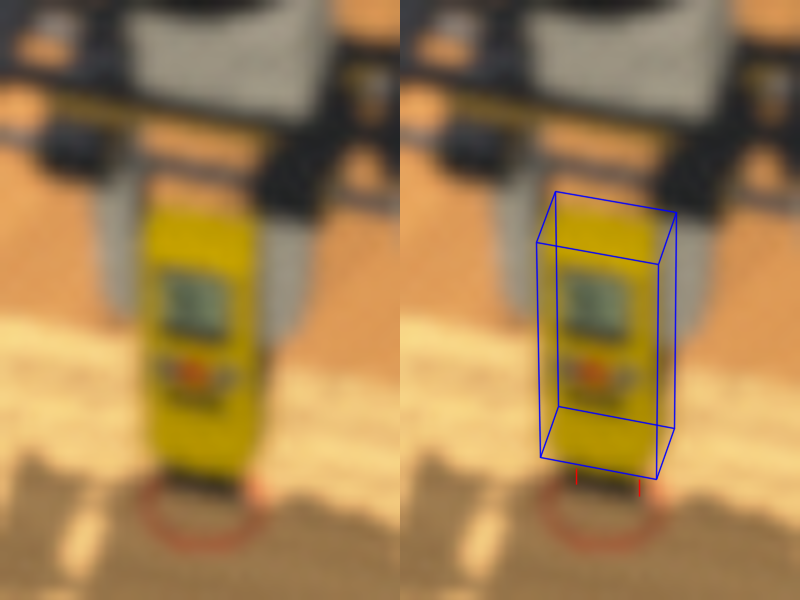

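Request:
play_rows([
  [[1,0,-0.0005,-0.002,0],[1,0,-0.0005,-0.004,0],[1,0,-0.0005,-0.006,0],[1,0,-0.0005,-0.007,0],[1,0,-0.0005,-0.008,0],[1,0,-0.0005,-0.008,0],[1,0,-0.0005,-0.008,0]],
])

```text
t: 15.75
tool_pos: [0.5488, -0.0459, 0.1343]
orientation: [1.802, 2.573, 0.0]
force: [-0.7, 0.3, -0.0]
opening: 0.0439
```

Request:
play_rows([
  [[1,0,0,-0.001,0],[1,0,0,-0.002,0],[1,0,0,-0.003,0],[1,0,0,-0.0035,0],[1,0,0,-0.0035,0],[1,0,0,-0.0035,0],[1,0,0,-0.0035,0]],
])

```text
t: 16.45
tool_pos: [0.5488, -0.0459, 0.1306]
orientation: [1.802, 2.573, 0.0]
force: [-0.1, -0.0, 2.7]
opening: 0.0439
```

Run:
```python
from h import *
c=cap('side','s10');d=cap('top','t10');F=[]
s=sensors.read_state();print(s['tool_pos'],s['orientation'],s['force'],s['opening'],s['t'])
s['tool_pos'][2]+=0
wire(c,s,'w10',(300,145,340,205),10)
e=load('s0')
for n in ('mallet','x'): pass
crop(c,'s10c',230,60,410,220,4)
```

```text
[ 0.54879508 -0.04588332  0.13059224] [1.80190506e+00 2.57304873e+00 2.58062032e-04] [-0.82295756 -0.41372569  2.64585964] 0.04397016614076563 16.55
```

View pics/w10.png

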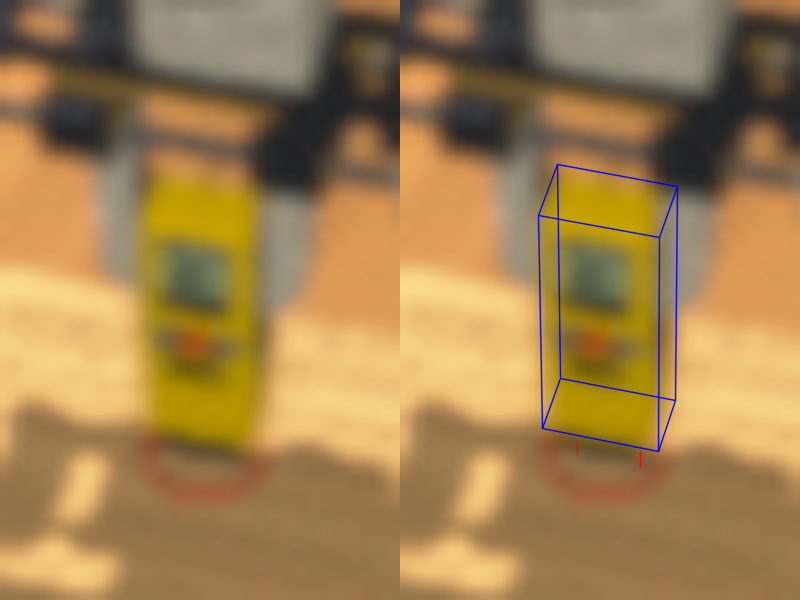

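View pics/s10c.png

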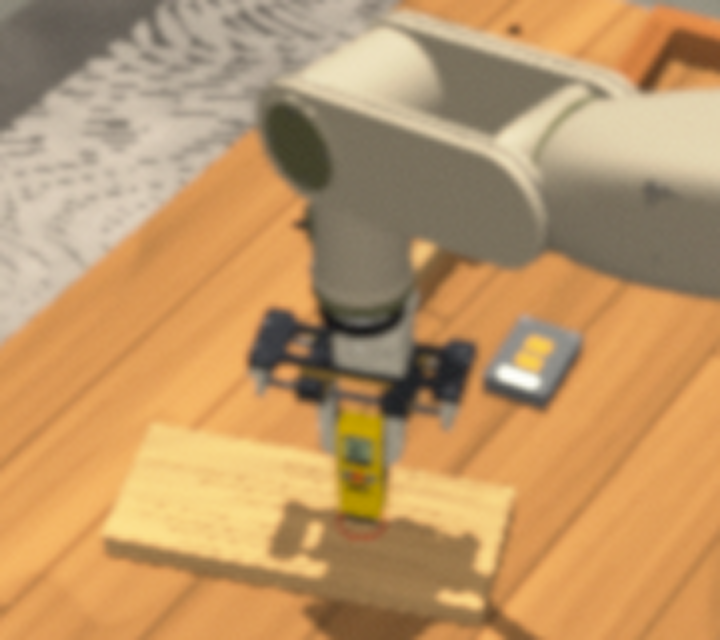

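Run:
```python
from h import *
s=sensors.read_state();print(s['t'],s['tool_pos'],s['force'],abs(s['dq']).max())
robot.close_job()
```

```text
16.55 [ 0.54879508 -0.04588332  0.13059224] [-0.82295756 -0.41372569  2.64585964] 0.0019098026228529497
the job is handed in; nothing more can be done
```

I took the meter from the small grey dock and checked it on the block. It is now held pressed on the oak board, and I handed the job in at 16.55 s; no verdict was reported.

- **Check block:** I pressed the meter for about 2.5 s. I estimate 5.5 N and the head about 5 mm in, from the wrist force and the tool height.
- **Oak board:** at hand-in the tool was within about 1 mm of my measured ring centre and pointing straight down. The jaw line was within about 0.2° of the grain. The wrist force had risen by about 5 N from its hanging value. The tool height puts the head about 5 mm in, and the arm was still.

**Not seen directly:**
- The pins and the head travel were inferred from tool pose, force and the model drawn over the pictures. The lower case edges matched that drawing to about 1–2 mm. It was too coarse to rule out a tilt of a few degrees.
- In the side pictures taken at the block, the case's far edge sat about 2 pixels inside the drawing. I put that down to rounded edges.
- In the last side picture the block and board looked unmoved. The mallet was mostly hidden, and I did not measure the mallet, tape measure or try square at the end, though nothing came near them.

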